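# Clamp a medal blank: three clicks and hold

### The arm

A 7-joint arm with a two-finger parallel gripper is mounted at the origin on the work surface. World frame = base frame: x ahead of the robot, y to its left, z up, the work surface at z = 0. Lengths are in m, angles in rad, forces in N, time in s.
With the tool pointing down it reaches from about 0.4 to 0.875 m from the base axis. Payload 6.5 kg.
Tool frame: the origin (TCP) lies between the finger pads; the fingertips stand 11 mm ahead of it and the grasp point (between the pads) lies 8 mm behind it; z points along the fingers, y is the line along which they close (so a half turn about z gives the same grasp; the last joint's range is limited). The gripper opens to 88 mm and grips with 3 to 60 N. Pads are 18 mm wide; open, the fingers measure 123 mm over their backs; the gripper's body (75 mm by 187 mm) begins 45 mm behind the grasp point.
Start: joints at [1.066, 0.536, -0.004, 1.538, 0.003, 1.067, -0.071], TCP at [0.276, -0.588, 0.25] pointing down, gripper open.
Joint ranges: [-2.7, 2.7], [-0.37, 2.16], [-1.27, 1.26], [0.24, 2.4], [-1.31, 4.45], [0.19, 1.91], [-2.76, 2.76]. Speed limits (rad/s): [2.39, 2.39, 3.14, 3.14, 3.14, 3.14, 3.14].

### API

Orientations are given as a 3x3 rotation matrix whose columns are the frame's x, y, z axes.
In Python, from plant import readout, optics, workorder gives the robot as it stands.
- The arm moves only by the tool send_rows, never from a script. Its argument "plan" is a list that holds one entry, the list of rows, each a list of 7 numbers: the shift along the world's x, y, z in mm, then the turn, a rotation vector about the world's x, y, z in degrees, then the closure, from -1 (fully open) to 1 (shut). In form: [[[dx, dy, dz, wx, wy, wz, fingers], ...]]. A call has 1 to 8 rows; each row is the pose to reach, as a shift and turn from the pose commanded when the call began; what a row does not reach only later rows make up. A row lasts 1/8 s, in which the tool goes at most 62.5 mm and 10.7 degrees, less where a joint would pass 70% of its speed; a pose out of reach is approached as far as the arm can. A call with a gripper value outside its range is refused whole. The fingers move at their own pace and stop on an object; "grip_force" is the grip in N (left out, the last holds). Time passes only in rows, so rows that repeat a pose let the fingers close. It gives the time, the measured TCP pose, the force, the opening and the grip force at its end, in the units of the state.
- readout.read_state(): the state, without advancing time (a new reading comes with each control period).
- optics.snapshot(name): name is "side" or "top" or "wrist"; returns the picture (400x640x3 uint8, red, green, blue); there is no depth.
- optics.calibration(name): a dict with "fx", "fy", "cx", "cy" (pixels), "R" (3x3) and "t" (3): a world point X has camera coordinates R X + t. Camera axes: x right, y down, z forward; pixel columns grow to the right and rows downward; lengths in m; the calibration is good to about 2 mm. A picture is of the moment at which its call begins: read the wrist's pose just before it. calibration takes no time and is no camera call; for the wrist camera it gives the pose at the moment of the call.
- workorder.close_job(): hands the job in; it is judged then, once.
The state is a dict: "t": time; "joints": joint angles; "qvel": joint speeds; "joint_efforts": joint torques, N m; "tool_pos": TCP position; "tool_rot": TCP orientation; "wrist_force": force on the tool from outside, world axes, zero at the start; "wrist_torque": the same for the moment, N m; "width": opening from 0.0 (shut) to 1.0 (fully open); "grip_force": force on a finger pad.
Only numpy, scipy, OpenCV 4.12 (cv2) and the standard library are available. Lean on these libraries where they do the work, as an engineer would, in place of code of your own. Each camera call takes 0.05 s, during which the arm holds its last target. There are 200 camera calls.

### The job

Put the round brass blank that matches the die's round cavity into it, flat and fully home, and let go of it. Then take the handle of the clamp's ratchet lever and swing it counter-clockwise by exactly three clicks, never on to a fourth, and finish while still holding the handle there against its return spring. Leave the other blanks and tools where they lie.

Things in the scene. Friction and masses are not known exactly. Their poses are not given: they have to be found in the camera images.
- blank_round: the blank to use: a brass disc 44 mm across and 6 mm thick, lying flat, with an upright casting stub 12 mm across and 18 mm tall on the middle of its top (24 mm tall in all), about 95 g. Origin: centre of the underside; z up along the stub. The stub is the place to grip it.
- blank_square: not to be used: a brass blank of the same kind but square, 40 mm a side, same thickness and stub; lies among the blanks; origin: centre of the underside.
- blank_large: not to be used: a round brass blank of the same kind but 56 mm across, too big for the cavity; same thickness and stub; origin: centre of the underside.
- seat (a point): centre of the floor of the round die cavity: 46 mm across, 4 mm deep, in the top (24 mm above the table) of a square steel die block 78 mm a side, which stands on the right end (-y at yaw 0) of the clamp's base plate. The seated blank stands 2 mm proud of the die. Axes are the clamp's.
- clamp: ratchet swing clamp bolted to the bench (fixed): dark steel base plate 165 x 210 x 10 mm. Origin: on the table, straight under the vertical pivot axis of the lever. z up; its y axis points from the cavity (112 mm away at -y) towards the pivot. The whole clamp may stand turned by up to 0.2 rad.
- lever: steel lever turning level about the pivot, counter-clockwise from above, 0 (rest, where it starts) to 1.7 rad; origin on the pivot axis at table height, axes equal to the clamp's at rest. Its wheel, 86 mm across, 28 to 37 mm above the table, has 5 teeth on its rim. The clicks do not lock: a spring throws it back to rest when let go.
- finger (a point): underside of the tip of the lever's flat hold-down finger, 28.5 mm above the table, 101 mm from the pivot, 14 mm wide, 6 mm thick. At rest it is clear of the cavity; after three clicks it lies over the disc of a seated blank (2.5 mm above it), beside its stub, not touching.
- handle (a point): on the lever's handle: upright dark wooden sleeve 16 mm across, free to spin on its pin, 37 to 87 mm above the table, 125 mm from the pivot, at rest 0.70 rad counter-clockwise from the clamp's x; the point is on its axis, 66 mm up. Push: 4 N at rest plus 5 N per rad of turn, 3 to 4 N more just before each click, 3 N less just after.
- click_block: aluminium block 36 x 34 x 34 mm on the base plate, 78 mm from the pivot, carrying the plunger. Origin on the pivot axis, 10 mm above the table; x points to the plunger. Set anew each time, up to 0.12 rad either way from the clamp's x: the clicks come at lever turns of 0.40, 0.64, 0.88, 1.12, 1.36 rad plus this block's turn (0.24 rad = 30 mm of handle travel apart).
- plunger (a point): tip of the sprung brass plunger, 8 mm across, that clicks over the wheel's teeth, 50 mm from the pivot, 32 mm above the table.
- mark (a point): point on the wheel's rim, 45 mm from the pivot, midway between the third and fourth tooth: after exactly three clicks it faces the plunger (y near 0 in the click block's frame; minus 5.4 mm as the third tooth passes, plus 5.4 mm as the fourth passes).
- pliers: black-handled pliers, 155 mm long, lying on the left; leave alone; origin at the rivet.
- bench_block: dark steel bench block with a notch, 60 x 80 x 22 mm, in front of the clamp; leave alone; origin: centre of underside.
- driver: screwdriver 160 mm long lying on the left; leave alone; origin near its middle.
- hammer: small hammer 220 mm long lying on the near left; leave alone; origin near its middle.
- file: needle file with a wooden handle, 180 mm long, 16 mm high, lying between the blanks and the bench block; leave alone; origin under its middle.
- flux_pot: small dark steel pot, 36 mm across and 18 mm tall, beyond the die; leave alone; origin: centre of the underside.
Not all that is in view belongs to the job. Leave any purple look-alike of the blank_round alone.

How it is judged:
On the way, in this order (a step that is already met when the one before it is completed fails the run):
1. the round blank lies flat and home in the die cavity, let go, the lever still at rest (horizontal distance between blank_round and seat below 0.0025 m and z of blank_round in the frame of seat between -0.003 and 0.0015 m and angle between blank_round's own z axis and vertical below 0.05 rad and contact force between the fingers and blank_round below 0.1 N and y of mark in the frame of click_block below -0.03 m), for 0.3 s.
2. the hand moves the lever past its first click, the blank staying home (horizontal distance between blank_round and seat below 0.0025 m and z of blank_round in the frame of seat between -0.003 and 0.0015 m and angle between blank_round's own z axis and vertical below 0.05 rad and contact force between the fingers and lever above 1.5 N and y of mark in the frame of click_block above -0.025 m).
3. the lever is held in the third click, the blank staying home (horizontal distance between blank_round and seat below 0.0025 m and z of blank_round in the frame of seat between -0.003 and 0.0015 m and angle between blank_round's own z axis and vertical below 0.05 rad and contact force between the fingers and lever above 1.5 N and y of mark in the frame of click_block between -0.0052 and 0.0054 m), for 0.2 s.
At the end, for the whole second after the job is handed in: The round blank lies in the cavity (within 2.5 mm of its centre and 1.5 mm of its floor, tilt under 0.05 rad), untouched; the lever stands still past its third click, short of the fourth (mark within 5 mm of the plunger line), held there by the fingers with over 1.5 N (all of step 3 and contact force between the fingers and blank_round below 0.1 N and angular speed of lever below 0.1 rad/s and linear speed of blank_round below 0.02 m/s); the arm keeps its last pose, push and grip.
It fails at once if the lever goes on to the fourth click (y of mark in the frame of click_block above 0.0056 m).
It fails at once if another blank is moved more than 30 mm (distance of any of blank_square, blank_large from where it was at the start of the episode above 0.03 m).
It fails at once if a tool is moved more than 30 mm (distance of any of pliers, bench_block, driver, hammer, file, flux_pot from where it was at the start of the episode above 0.03 m).
It also fails if it takes over 72 s, if anything falls off the work surface, if the arm or the gripper's body presses on something with over 40 N, if the wrist force passes 120 N, or if a joint passes its speed limit or range.

## Working session

There is one attempt and no reset: what is moved stays moved. The work goes in short steps, Python scripts to look and compute and a tool call to move; the robot and the scene stay as the last step left them, time stands still between calls to the robot, and variables do not carry over. Pictures are saved under pics/ and viewed, at most 10 in all, crops included, and the job is handed in when it is done.

Besides the shell and the picture viewer there is one more tool, called after "Request:" by a JSON object that holds its "name" and its "arguments". send_rows: Moves the arm, as the interface text tells. Its arguments: {"type":"object","properties":{"plan":{"type":"array","items":{"type":"array","items":{"type":"array","items":{"type":"number"}}}},"grip_force":{"type":"number"}},"required":["plan"]}

```bash
mkdir -p pics; ls; python3 - <<'E'
from plant import readout, optics
import cv2,numpy as np
for n in("top","side"):
    im=optics.snapshot(n); cv2.imwrite(f"pics/{n}0.png",im[:,:,::-1])
    c=optics.calibration(n); print(n,{k:np.round(v,4).tolist() for k,v in c.items()})
s=readout.read_state(); print(s)
E
```

```text
pics
top {'fx': 371.4926, 'fy': 371.4926, 'cx': 319.7831, 'cy': 203.3406, 'R': [[-0.0044, -1.0, -0.0022], [-0.9918, 0.0046, -0.1279], [0.1279, 0.0016, -0.9918]], 't': [0.0414, 0.528, 1.1518]}
side {'fx': 506.3913, 'fy': 506.3913, 'cx': 316.8673, 'cy': 200.8964, 'R': [[0.9972, -0.0736, -0.0135], [-0.0649, -0.7612, -0.6452], [0.0372, 0.6443, -0.7639]], 't': [-0.5493, 0.1296, 1.1794]}
{'t': 0.1, 'joints': array([ 1.06580603,  0.53712256, -0.00442008,  1.53875954,  0.00261933,
        1.06733354, -0.07118133]), 'qvel': array([-0.00166432, -0.00221286,  0.00016044, -0.00217481, -0.0008559 ,
       -0.00145874,  0.00077771]), 'joint_efforts': array([ 2.27369601e-03, -5.72085214e+01,  9.93691720e-01, -2.52231538e+01,
       -5.61722741e-02,  1.34894316e-02,  3.28243843e-06]), 'tool_pos': array([ 0.27589046, -0.5879407 ,  0.2489118 ]), 'tool_rot': array([[ 9.05230616e-01,  4.24919834e-01, -8.16360434e-04],
       [ 4.24920593e-01, -9.05229551e-01,  1.39645437e-03],
       [-1.45612431e-04, -1.61100161e-03, -9.99998692e-01]]), 'wrist_force': array([ 0.80818664, -0.11377639, -0.3795965 ]), 'wrist_torque': array([ 0.02904475,  0.01063527, -0.02323044]), 'grip_force': 0.0, 'width': 1.0036017100592716}
```

View pics/top0.png

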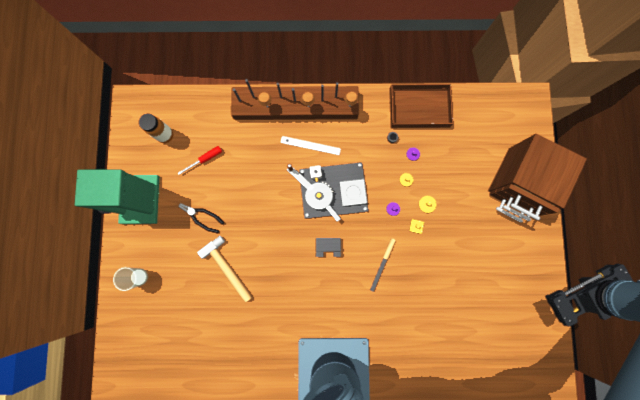

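View pics/side0.png

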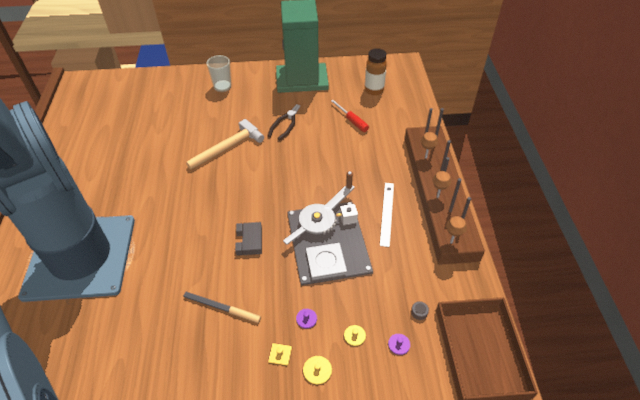

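Top view: the round blank is at (406,180), large at (428,204), square at (417,227), with the die at about (352,193). The pivot is at about (319,196), the handle top at (290,168) and the click block at (316,172). The side view agrees: round (355,336), die (326,261), handle (349,183).

```bash
cat > h.py <<'E'
from plant import readout, optics
import cv2,numpy as np
def cast(c,u,v,z):
    R=np.array(c["R"]);t=np.array(c["t"]);o=-R.T@t
    d=R.T@np.array([(u-c["cx"])/c["fx"],(v-c["cy"])/c["fy"],1.])
    return o+d*(z-o[2])/d[2]
def proj(c,X):
    p=np.array(c["R"])@np.array(X)+np.array(c["t"]);return np.array([c["fx"]*p[0]/p[2]+c["cx"],c["fy"]*p[1]/p[2]+c["cy"]])
def blobs(m,amin=20):
    n,l,s,ce=cv2.connectedComponentsWithStats(m.astype(np.uint8));return [(s[i][4],ce[i].round(1).tolist(),s[i][:4].tolist(),l==i) for i in range(1,n) if s[i][4]>=amin]
def hsv(im): return cv2.cvtColor(im,cv2.COLOR_RGB2HSV).astype(int)
E
python3 - <<'E'
from h import *
for n in("top","side"):
    im=cv2.imread(f"pics/{n}0.png")[:,:,::-1].copy();c=optics.calibration(n);H=hsv(im)
    m=(H[...,0]>22)&(H[...,0]<36)&(H[...,1]>150)&(H[...,2]>120)
    for a,ce,b,_ in blobs(m,15): print(n,a,ce,b,cast(c,*ce,.006).round(4))
c=optics.calibration("top")
for nm,u,v,z in[("pivot",319,196,.045),("die",352.5,193,.024),("handle",290,168,.087),("block",316,172,.044)]: print(nm,cast(c,u,v,z).round(4))
im=cv2.imread("pics/top0.png")[140:235,270:440];cv2.imwrite("pics/crop.png",cv2.resize(im,None,fx=4.7,fy=4.7,interpolation=cv2.INTER_CUBIC))
E
```

```text
top 124 [405.8, 179.0] [400, 173, 13, 13] [ 0.6113 -0.2447  0.006 ]
top 213 [427.0, 203.7] [419, 196, 17, 17] [ 0.529  -0.3111  0.006 ]
top 117 [416.1, 225.6] [410, 219, 14, 15] [ 0.4576 -0.2728  0.006 ]
pivot [0.5502 0.0414 0.045 ]
die [ 0.5627 -0.0668  0.024 ]
handle [0.6318 0.1303 0.087 ]
block [0.6281 0.0506 0.044 ]
```

View pics/crop.png

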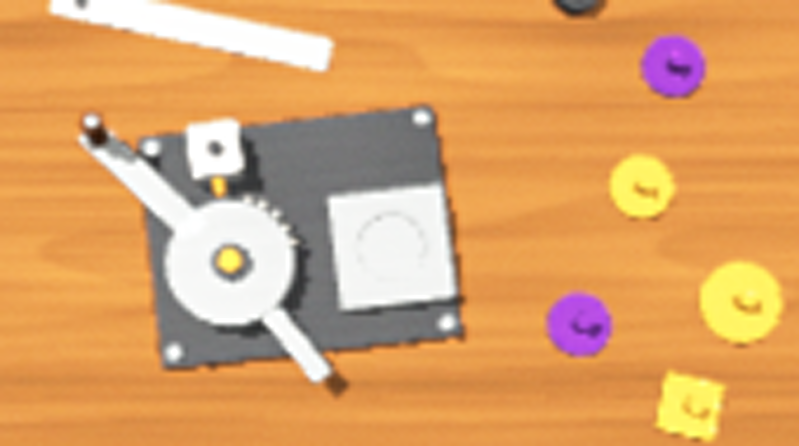

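The crop shows the clamp turned about +0.115 rad, the lever at rest, and the round blank upright with free space around it. Moving above the blank, with a turn to bring the closing line onto the clamp's x.

Request:
{"name": "send_rows", "arguments": {"plan": [[[14,47,0,0,0,9,-1],[27,94,0,0,0,18,-1],[40,141,0,0,0,27,-1],[54,188,0,0,0,36,-1],[104,215,0,0,0,45,-1],[154,243,0,0,0,54,-1],[204,270,0,0,0,63,-1],[254,298,0,0,0,71,-1]]]}}

```text
t: 1.1
tool_pos: [0.5313, -0.2896, 0.2495]
tool_rot: [[-0.111, 0.994, -0.0], [0.994, 0.111, -0.0], [-0.0, -0.0, -1.0]]
wrist_force: [0.6, -0.1, 1.0]
width: 1.003
grip_force: 0.0
```

Request:
{"name": "send_rows", "arguments": {"plan": [[[40,22,0,0,0,0,-0.4],[81,45,0,0,0,0,-0.4],[81,45,0,0,0,0,-0.4],[81,45,0,0,0,0,-0.4]]]}}

```text
t: 1.6
tool_pos: [0.6103, -0.246, 0.2491]
tool_rot: [[-0.107, 0.994, -0.002], [0.994, 0.107, -0.0], [-0.0, -0.002, -1.0]]
wrist_force: [0.2, -1.2, -0.6]
width: 0.701
grip_force: 0.0
```

```bash
python3 - <<'E'
from h import *
s=readout.read_state();print(s["t"],s["tool_pos"],s["tool_rot"].round(3).tolist(),s["width"],s["joints"].round(2))
c=optics.calibration("wrist");im=optics.snapshot("wrist");cv2.imwrite("pics/w1.png",im[:,:,::-1])
H=hsv(im);m=(H[...,0]>22)&(H[...,0]<36)&(H[...,1]>150)&(H[...,2]>100)
for a,ce,b,_ in blobs(m,60): print(a,ce,b,cast(c,*ce,.006).round(4))
R=np.array(c["R"]);print((-R.T@np.array(c["t"])).round(3),R.round(2).tolist(),c["fx"])
E
```

```text
1.6 [ 0.61026062 -0.24603802  0.24907887] [[-0.107, 0.994, -0.002], [0.994, 0.107, -0.0], [-0.0, -0.002, -1.0]] 0.7007391955683704 [ 0.56  0.58 -0.37  1.5   0.22  1.11  0.25]
[ 0.602 -0.161  0.384] [[0.99, 0.11, -0.0], [0.1, -0.94, 0.32], [0.03, -0.32, -0.95]] 297.5928912867577
```

View pics/w1.png

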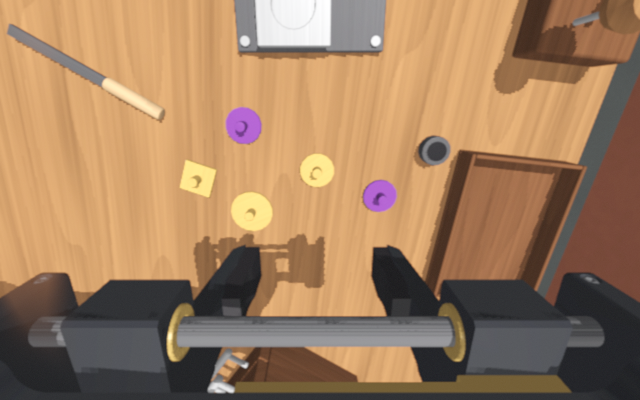

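The wrist view shows the round blank at (317,170), large at (252,211), square at (198,179), and the die at the top. I'll re-mask with a lower saturation limit.

```bash
python3 - <<'E'
from h import *
c=optics.calibration("wrist");im=cv2.imread("pics/w1.png")[:,:,::-1].copy();H=hsv(im)
print(H[178,310],H[160,317],H[170,280])
h0=H[178,310]
m=(abs(H[...,0]-h0[0])<5)&(H[...,2]>180)&(H[...,1]>H[178,310][1]-30);m[240:]=0
for a,ce,b,k in blobs(m,150):
    ct=max(cv2.findContours(k.astype(np.uint8),0,2)[0],key=cv2.contourArea);e=cv2.fitEllipse(ct)
    print(a,ce,b,np.round(e[0],1),np.round(e[1],1),cast(c,*e[0],.005).round(4))
E
```

```text
[ 21 123 244] [ 25 108 255] [ 15 122 223]
991 [316.6, 169.9] [299, 153, 36, 35] [316.7 169.8] [34.3 35.1] [ 0.6104 -0.2463  0.005 ]
1025 [197.4, 178.1] [179, 159, 38, 39] [197.4 177.9] [33.5 40. ] [ 0.4559 -0.2736  0.005 ]
1390 [251.4, 210.8] [230, 191, 44, 41] [251.5 210.8] [39.6 42.9] [ 0.5282 -0.3122  0.005 ]
```

Request:
{"name": "send_rows", "arguments": {"plan": [[[0,0,-60,0,0,0,-0.4],[0,0,-120,0,0,0,-0.4],[0,0,-175,0,0,0,-0.4],[0,0,-210,0,0,0,-0.4],[0,0,-225,0,0,0,-0.4],[0,0,-225,0,0,0,-0.4],[0,0,-225,0,0,0,-0.4]]]}}

```text
t: 2.52
tool_pos: [0.6123, -0.2462, 0.0266]
tool_rot: [[-0.106, 0.994, 0.003], [0.994, 0.106, -0.001], [-0.001, 0.003, -1.0]]
wrist_force: [-0.3, 0.8, -0.3]
width: 0.701
grip_force: 0.0
```

Request:
{"name": "send_rows", "arguments": {"plan": [[[-1,0,-8,0,0,0,-0.4],[-1,0,-8,0,0,0,0.3],[-1,0,-8,0,0,0,1],[-1,0,-8,0,0,0,1],[-1,0,-8,0,0,0,1],[-1,0,-8,0,0,0,1]]], "grip_force": 25}}

```text
t: 3.28
tool_pos: [0.6106, -0.2457, 0.0175]
tool_rot: [[-0.107, 0.994, 0.001], [0.994, 0.107, -0.001], [-0.001, 0.001, -1.0]]
wrist_force: [-1.0, -0.6, 4.5]
width: 0.152
grip_force: 2.6
```

Request:
{"name": "send_rows", "arguments": {"plan": [[[0,0,1,0,0,0,1],[0,0,1,0,0,0,1],[0,0,1,0,0,0,1]]]}}

```text
t: 3.65
tool_pos: [0.61, -0.2454, 0.0176]
tool_rot: [[-0.107, 0.994, -0.0], [0.994, 0.107, 0.0], [0.0, -0.0, -1.0]]
wrist_force: [-0.1, 0.2, 1.0]
width: 0.123
grip_force: 25.0
```

Request:
{"name": "send_rows", "arguments": {"plan": [[[0,0,20,0,0,0,1],[0,0,70,0,0,0,1],[0,0,130,0,0,0,1],[0,30,160,0,0,0,1],[0,60,160,0,0,0,1],[0,60,160,0,0,0,1],[0,60,160,0,0,0,1]]]}}

```text
t: 4.53
tool_pos: [0.61, -0.1864, 0.1782]
tool_rot: [[-0.107, 0.994, 0.0], [0.994, 0.107, -0.001], [-0.001, -0.0, -1.0]]
wrist_force: [-0.1, -0.8, -2.1]
width: 0.126
grip_force: 25.0
```

```bash
python3 - <<'E'
from h import *
s=readout.read_state();print(s["t"],s["tool_pos"],s["width"],s["grip_force"])
c=optics.calibration("wrist");im=optics.snapshot("wrist");cv2.imwrite("pics/w2.png",im[:,:,::-1])
print({k:np.round(v,4).tolist() for k,v in c.items()})
E
```

```text
4.525 [ 0.60997272 -0.18637309  0.17820547] 0.12550934473973385 24.999847076833248
{'fx': 297.5929, 'fy': 297.5929, 'cx': 315.8192, 'cy': 202.5555, 'R': [[0.9944, 0.1059, -0.001], [0.1005, -0.9408, 0.3237], [0.0334, -0.322, -0.9462]], 't': [-0.5867, -0.2576, 0.2438]}
```

View pics/w2.png

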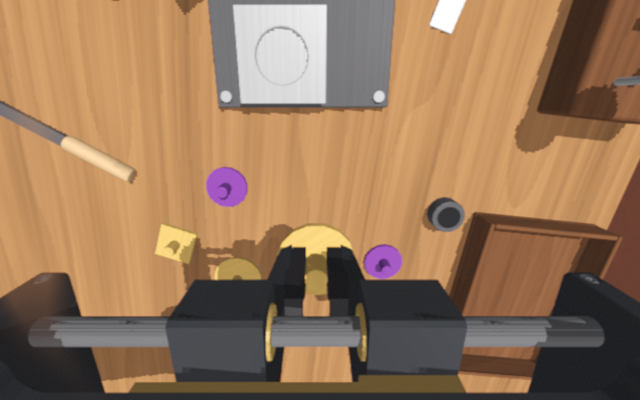

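The blank is held by its stub, with its disc's front edge at (316,226). The cavity is at (282,56). Moving closer for a finer look at the cavity, the pivot and the click block.

Request:
{"name": "send_rows", "arguments": {"plan": [[[-15,20,0,0,0,0,1],[-30,45,0,0,0,0,1],[-45,65,-15,0,0,0,1],[-47,70,-30,0,0,0,1],[-47,70,-40,0,0,0,1],[-47,70,-40,0,0,0,1],[-47,70,-40,0,0,0,1]]]}}

```text
t: 5.45
tool_pos: [0.5638, -0.1163, 0.1379]
tool_rot: [[-0.106, 0.994, 0.001], [0.994, 0.106, -0.0], [-0.0, 0.001, -1.0]]
wrist_force: [-0.9, 0.3, -1.8]
width: 0.126
grip_force: 25.0
```

```bash
python3 - <<'E'
from h import *
s=readout.read_state();print(s["t"],s["tool_pos"],s["width"],s["grip_force"])
c=optics.calibration("wrist");im=optics.snapshot("wrist");cv2.imwrite("pics/w3.png",im[:,:,::-1])
np.save("c3.npy",c,allow_pickle=True)
for nm,X in [("cav",(.5627,-.0668,.024)),("pivot",(.55,.0414,.045))]: print(nm,proj(c,X))
E
```

```text
5.45 [ 0.5637877  -0.11633989  0.13786346] 0.12625749237355635 24.999786615371704
cav [320.72239872 146.39860861]
pivot [320.18876785 -18.72973005]
```

View pics/w3.png

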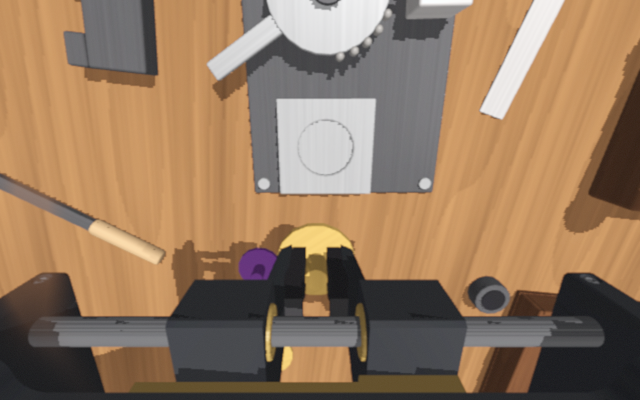

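The cavity shows at (326,147) and the held disc's front arc at (316,226). Fitting circles to both by ray casting.

```bash
cat > fit.py <<'E'
from h import *
from scipy.optimize import least_squares
def circ(P,r):
    f=least_squares(lambda q:np.hypot(P[:,0]-q[0],P[:,1]-q[1])-r,P.mean(0)[:2],loss="soft_l1",f_scale=.0005);return f.x,np.sqrt(np.mean(f.fun**2))
E
python3 - <<'E'
from fit import *
c=np.load("c3.npy",allow_pickle=True).item();im=cv2.imread("pics/w3.png")[:,:,::-1].copy();H=hsv(im)
g=cv2.cvtColor(im,cv2.COLOR_RGB2GRAY)
e=cv2.Canny(g,20,60);v,u=np.nonzero(e)
k=(abs(np.hypot(u-326,v-147)-28)<4)
P=np.array([cast(c,a,b,.024) for a,b in zip(u[k],v[k])]);print(k.sum(),"cav",circ(P,.023))
m=(H[...,2]>150)&(H[...,0]>20)&(H[...,0]<30)&(H[...,1]>80);m[:215]=0;m[280:]=0;m[:,:270]=0;m[:,365:]=0
b=max(blobs(m),key=lambda x:x[0]);print(b[:3])
# top boundary per column
P=[]
for x in range(b[2][0],b[2][0]+b[2][2]):
    y=np.nonzero(b[3][:,x])[0]
    if len(y) and y[0]<243:P.append(cast(c,x,y[0]-.5,.1379-.0115))
P=np.array(P);print("disc",len(P),circ(P,.022))
# die corners
m=(H[...,1]<25)&(H[...,2]>185);m[:95]=0;m[195:]=0
b=max(blobs(m),key=lambda x:x[0]);ct=max(cv2.findContours(b[3].astype(np.uint8),0,2)[0],key=cv2.contourArea)
print(b[:3]);bx=cv2.approxPolyDP(ct,6,True)[:,0];print(bx.tolist())
for q in bx: print(cast(c,*q,.024).round(4))
E
```

```text
382 cav (array([ 0.56642878, -0.06767252]), np.float64(0.001053045543313003))
(np.int32(1264), [315.9, 239.1], [280, 226, 72, 32])
disc 68 (array([ 0.56396833, -0.11604496]), np.float64(0.0001905256064528105))
(np.int32(8608), [325.0, 144.5], [277, 99, 99, 94])
[[277, 99], [281, 192], [369, 192], [375, 100]]
[ 0.5242 -0.0335  0.024 ]
[ 0.5325 -0.1098  0.024 ]
[ 0.609  -0.1017  0.024 ]
[ 0.6014 -0.026   0.024 ]
```

Request:
{"name": "send_rows", "arguments": {"plan": [[[1,25,-10,0,0,0,1],[2,40,-35,0,0,0,1],[2.4,48.4,-65,0,0,0,1],[2.4,48.4,-80,0,0,0,1],[2.4,48.4,-86,0,0,0,1],[2.4,48.4,-86,0,0,0,1],[2.4,48.4,-86,0,0,0,1]]]}}

```text
t: 6.38
tool_pos: [0.5663, -0.0675, 0.0526]
tool_rot: [[-0.106, 0.994, 0.002], [0.994, 0.106, -0.0], [-0.001, 0.001, -1.0]]
wrist_force: [-0.5, -0.3, -1.8]
width: 0.124
grip_force: 25.0
```

```bash
python3 - <<'E'
from fit import *
s=readout.read_state();print(s["t"],s["tool_pos"],s["width"],s["grip_force"])
c=optics.calibration("wrist");im=optics.snapshot("wrist");cv2.imwrite("pics/w4.png",im[:,:,::-1])
np.save("c4.npy",c,allow_pickle=True)
E
```

```text
6.375 [ 0.56625552 -0.06751845  0.05260157] 0.1243036807044807 24.999801702797413
```

View pics/w4.png

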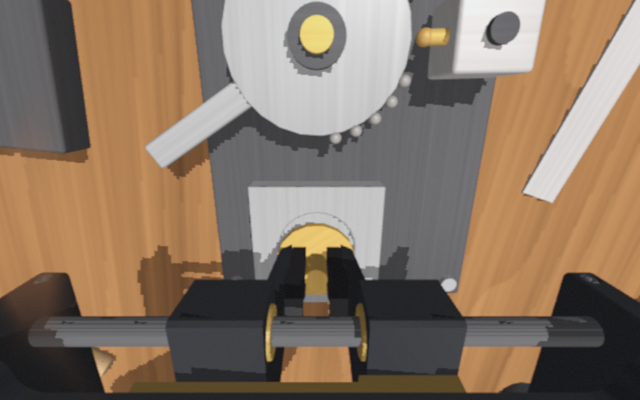

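The disc (front arc at (316,226)) hangs over the cavity, whose far rim is at row 213. The wheel is centred at (317,34), the plunger tip is at (422,37), and the hold-down finger lies at lower left, clear.

```bash
python3 - <<'E'
from fit import *
c=np.load("c4.npy",allow_pickle=True).item();im=cv2.imread("pics/w4.png")[:,:,::-1].copy();H=hsv(im)
g=cv2.cvtColor(im,cv2.COLOR_RGB2GRAY).astype(int)
zt=.0526-.0115
m=(H[...,2]>150)&(H[...,0]>20)&(H[...,0]<30)&(H[...,1]>80);m[:215]=0;m[280:]=0;m[:,:270]=0;m[:,365:]=0
b=max(blobs(m),key=lambda x:x[0])
P=np.array([cast(c,x,np.nonzero(b[3][:,x])[0][0]-.5,zt) for x in range(b[2][0],b[2][0]+b[2][2]) if b[3][:243,x].any()])
print("disc",circ(P,.022))
# cavity rim: topmost dark edge above disc
P=[]
for x in range(292,345):
    col=g[196:226,x];d=np.diff(col);y=np.argmax(d<-12)
    if (d<-12).any(): P.append(cast(c,x,196+y+.5,.024))
P=np.array(P);print("cav",len(P),circ(P,.023))
# die edges
L=[];R=[];T=[]
for y in range(195,262,4):
    k=np.nonzero(g[y,225:300]>170)[0];L.append(cast(c,225+k[0]-.5,y,.024)[:2])
    k=np.nonzero(g[y,355:420]>170)[0];R.append(cast(c,355+k[-1]+.5,y,.024)[:2])
for x in range(260,376,4):
    d=np.diff(g[176:196,x]);T.append([x,176+np.argmax(d>15),g[176:196:3,x].tolist()])
def ln(P):
    P=np.array(P);v=cv2.fitLine(P.astype(np.float32),cv2.DIST_HUBER,0,1e-4,1e-4).ravel();return v
l,r=ln(L),ln(R);print("L",l,"R",r);print(T[3],T[15],T[26])
# wheel
e=cv2.Canny(g.astype(np.uint8),40,100);v,u=np.nonzero(e)
W=np.array([cast(c,a,q,.037) for a,q in zip(u,v)]);k0=cast(c,317,40,.037)
k=abs(np.hypot(*(W-k0)[:,:2].T)-.043)<.003;k&=(u<410)
wc=circ(W[k],.043);print("pivot",k.sum(),wc)
m=(H[...,0]>12)&(H[...,0]<30)&(H[...,1]>90)&(H[...,2]>60);m[60:]=0;m[:,:410]=0;m[:,455:]=0
for a,ce,bb,_ in blobs(m): print("plunger",a,ce,bb,cast(c,bb[0],ce[1],.032))
m=(g>170);m[80:]=0;m[:,:440]=0;m[:,545:]=0
for a,ce,bb,k in blobs(m,300): 
    ct=max(cv2.findContours(k.astype(np.uint8),0,2)[0],key=cv2.contourArea)
    print("blk",a,ce,bb,[(q.tolist(),cast(c,*q,.044)[:2].round(4).tolist()) for q in cv2.approxPolyDP(ct,6,True)[:,0]])
E
```

```text
disc (array([ 0.56650974, -0.0675183 ]), np.float64(0.0002041544101221233))
cav 44 (array([ 0.57215555, -0.06948683]), np.float64(0.002657735426249709))
L [ 0.11029617 -0.99389875  0.5260562  -0.05459738] R [ 0.10691489 -0.9942682   0.60372853 -0.04778933]
[272, np.int64(185), [106, 105, 119, 119, 193, 195, 195]] [320, np.int64(185), [104, 104, 121, 120, 194, 197, 197]] [364, np.int64(186), [105, 104, 120, 121, 194, 196, 196]]
pivot 595 (array([0.55507508, 0.04355807]), np.float64(0.0011381966878861584))
plunger 572 [432.4, 36.6] [416, 27, 34, 20] [0.600719   0.05018986 0.032     ]
blk 4928 [497.1, 36.4] [454, 0, 91, 73] [([462, 0], [0.6135, 0.0629]), ([454, 71], [0.6171, 0.0361]), ([530, 70], [0.6505, 0.0401]), ([544, 0], [0.6473, 0.0665])]
```

```bash
python3 - <<'E'
from fit import *
c=np.load("c4.npy",allow_pickle=True).item();im=cv2.imread("pics/w4.png")
g=cv2.cvtColor(im,cv2.COLOR_BGR2GRAY).astype(int)
yv=np.array([-.1086,.9941])
print(np.mean([cast(c,x,186,.024)[:2]@yv for x in (272,320,364)])-.039, "disc",np.array([.56651,-.06752])@yv)
for x in (300,310,317,325,335): print(x,g[204:230,x].tolist())
E
```

```text
-0.1285068276299691 disc -0.128644618
300 [198, 198, 197, 197, 198, 198, 197, 197, 198, 198, 196, 187, 184, 193, 197, 198, 197, 198, 198, 192, 159, 130, 114, 104, 138, 182]
310 [196, 196, 196, 196, 195, 196, 196, 194, 185, 183, 194, 198, 198, 198, 198, 199, 200, 192, 152, 123, 121, 133, 168, 194, 201, 202]
317 [196, 196, 196, 196, 195, 196, 196, 191, 178, 191, 197, 198, 198, 198, 198, 198, 198, 199, 192, 152, 125, 142, 180, 197, 199, 197]
325 [195, 195, 195, 196, 196, 196, 196, 195, 188, 175, 189, 196, 197, 196, 196, 196, 196, 197, 194, 175, 144, 129, 152, 188, 198, 199]
335 [194, 193, 193, 193, 193, 193, 193, 193, 193, 194, 194, 190, 168, 156, 187, 198, 198, 197, 197, 197, 197, 198, 194, 177, 146, 140]
```

Disc and cavity agree within about 0.2 mm, so I'm lowering.

Request:
{"name": "send_rows", "arguments": {"plan": [[[0.2,0,-6,0,0,0,1],[0.2,0,-9,0,0,0,1],[0.2,0,-11,0,0,0,1],[0.2,0,-13,0,0,0,1],[0.2,0,-15,0,0,0,1],[0.2,0,-15,0,0,0,1],[0.2,0,-15,0,0,0,1]]]}}

```text
t: 7.3
tool_pos: [0.5661, -0.0673, 0.0375]
tool_rot: [[-0.107, 0.994, 0.001], [0.994, 0.107, -0.001], [-0.001, 0.001, -1.0]]
wrist_force: [-1.0, -1.3, 7.3]
width: 0.125
grip_force: 27.4
```

The height (0.0375) equals the floor contact height, so the blank is home. Releasing it.

Request:
{"name": "send_rows", "arguments": {"plan": [[[0,0,0.5,0,0,0,0.4],[0,0,0.5,0,0,0,0.2],[0,0,0.5,0,0,0,0],[0,0,0.5,0,0,0,0],[0,0,0.5,0,0,0,0],[0,0,0.5,0,0,0,0]]]}}

```text
t: 8.05
tool_pos: [0.5656, -0.067, 0.0371]
tool_rot: [[-0.107, 0.994, -0.0], [0.994, 0.107, 0.0], [0.0, -0.0, -1.0]]
wrist_force: [0.3, -0.1, 0.4]
width: 0.502
grip_force: 0.4
```

Request:
{"name": "send_rows", "arguments": {"plan": [[[0,0,20,0,0,0,0],[0,0,60,0,0,0,0],[0,-20,110,0,0,0,0],[0,-50,125,0,0,0,0],[0,-50,125,0,0,0,0],[0,-50,125,0,0,0,0]]]}}

```text
t: 8.8
tool_pos: [0.5652, -0.1161, 0.1622]
tool_rot: [[-0.107, 0.994, -0.001], [0.994, 0.107, 0.001], [0.001, -0.001, -1.0]]
wrist_force: [0.4, 0.2, -0.1]
width: 0.504
grip_force: 0.0
```

```bash
python3 - <<'E'
from fit import *
s=readout.read_state();print(s["t"],s["tool_pos"],s["width"],s["grip_force"],s["joints"].round(2))
c=optics.calibration("wrist");im=optics.snapshot("wrist");cv2.imwrite("pics/w5.png",im[:,:,::-1])
np.save("c5.npy",c,allow_pickle=True)
print(proj(c,(.5664,-.0675,.026)),proj(c,(.555,.0436,.045)),proj(c,(.641,.133,.087)))
E
```

```text
8.8 [ 0.5651975  -0.11614552  0.16224713] 0.5036130262072752 0.0 [ 0.41  0.55 -0.39  1.79  0.27  0.85  0.01]
[323.02516915 144.20400274] [325.51944006  -8.29652714] [ 518.90695113 -224.0350413 ]
```

View pics/w5.png

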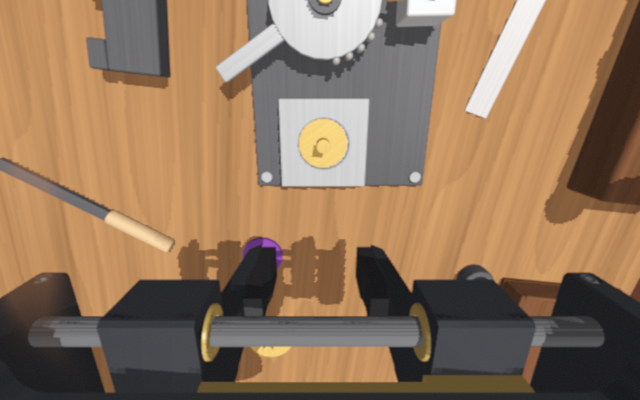

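The blank is seated concentric in the cavity at (323,144), and the lever is still at rest. Moving towards the handle to measure it.

Request:
{"name": "send_rows", "arguments": {"plan": [[[18,36,0,0,0,-5,0],[36,72,0,0,0,-10,0],[54,108,0,0,0,-15,0],[70,140,10,0,0,-20,0],[70,140,10,0,0,-20,0],[70,140,10,0,0,-20,0]]]}}

```text
t: 9.6
tool_pos: [0.6348, 0.023, 0.1713]
tool_rot: [[0.238, 0.971, -0.002], [0.971, -0.238, -0.001], [-0.001, -0.002, -1.0]]
wrist_force: [0.4, -0.7, 0.4]
width: 0.501
grip_force: 0.0
```

```bash
python3 - <<'E'
from fit import *
s=readout.read_state();print(s["t"],s["tool_pos"],s["tool_rot"].round(3).tolist(),s["joints"].round(2))
c=optics.calibration("wrist");im=optics.snapshot("wrist");cv2.imwrite("pics/w6.png",im[:,:,::-1])
np.save("c6.npy",c,allow_pickle=True)
print(proj(c,(.641,.134,.087)),proj(c,(.641,.134,.066)),proj(c,(.5547,.0438,.045)))
E
```

```text
9.6 [0.63477675 0.02300079 0.17129146] [[0.238, 0.971, -0.002], [0.971, -0.238, -0.001], [-0.001, -0.002, -1.0]] [ 0.1   0.62 -0.3   1.63  0.22  0.93 -0.52]
[286.01232268  62.79998577] [288.77976306  66.21768762] [226.81612667 196.90730377]
```

View pics/w6.png

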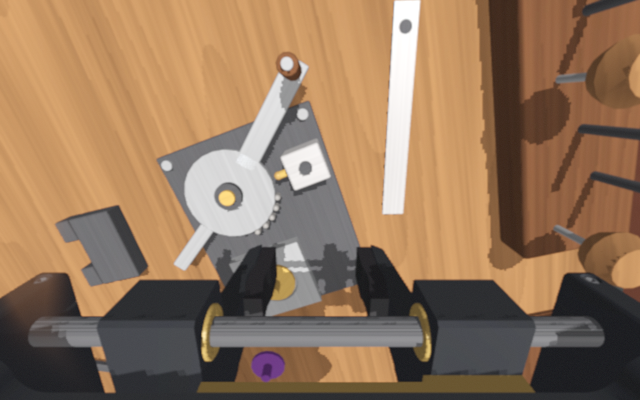

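The handle top is at (287,64), within a pixel of the prediction, and the pivot is at (227,197) as predicted. The click block's centre dot is at (305,168).

```bash
python3 - <<'E'
from fit import *
c=np.load("c6.npy",allow_pickle=True).item();im=cv2.imread("pics/w6.png");g=cv2.cvtColor(im,cv2.COLOR_BGR2GRAY)
p=np.array([.5547,.0438])
d=cast(c,305.3,168.3,.045)[:2]-p;print("dot",d,np.hypot(*d),np.arctan2(d[1],d[0])-.1088)
m=(g>170);m[:135]=0;m[195:]=0;m[:,:272]=0;m[:,335:]=0
b=max(blobs(m),key=lambda x:x[0]);ct=max(cv2.findContours(b[3].astype(np.uint8),0,2)[0],key=cv2.contourArea)
P=np.array([cast(c,*q,.044)[:2] for q in ct[:,0]]);r=cv2.minAreaRect((P*1000).astype(np.float32));print(r)
d=np.array(r[0])/1000-p;print(np.hypot(*d),np.arctan2(d[1],d[0])-.1088)
d=cast(c,276,176,.032)[:2]-p;print("tip",np.hypot(*d),np.arctan2(d[1],d[0])-.1088)
print("rack",cast(c,490,240,.05),"handle",cast(c,287,64,.087))
E
```

```text
dot [0.07712829 0.0087699 ] 0.07762528399145692 0.004419107321182197
((626.80322265625, 53.34507369995117), (46.88839340209961, 34.14134216308594), 7.563372611999512)
0.07273227034373578 0.022815403382231272
tip 0.04749871072070258 0.008298973520014033
rack [ 0.78552816 -0.05532822  0.05      ] handle [0.64144682 0.13313321 0.087     ]
```

Request:
{"name": "send_rows", "arguments": {"plan": [[[3,40,0,0,0,0,0],[6,80,0,0,0,0,0],[6.5,110.5,-20,0,0,0,0],[6.5,110.5,-60,0,0,0,0],[6.5,110.5,-60,0,0,0,0],[6.5,110.5,-60,0,0,0,0]]]}}

```text
t: 10.4
tool_pos: [0.6428, 0.1321, 0.1131]
tool_rot: [[0.241, 0.97, 0.001], [0.97, -0.241, -0.0], [-0.0, 0.001, -1.0]]
wrist_force: [-0.0, 0.2, -0.6]
width: 0.5
grip_force: 0.0
```

Request:
{"name": "send_rows", "arguments": {"plan": [[[-1,1,-30,0,0,0,0],[-1,1,-55,0,0,0,0],[-1,1,-55,0,0,0,0],[-1,1,-55,0,0,0,0.4],[-1,1,-55,0,0,0,1],[-1,1,-55,0,0,0,1],[-1,1,-55,0,0,0,1],[-1,1,-55,0,0,0,1]]], "grip_force": 30}}

```text
t: 11.4
tool_pos: [0.6418, 0.1346, 0.058]
tool_rot: [[0.24, 0.971, 0.001], [0.971, -0.24, 0.0], [0.0, 0.001, -1.0]]
wrist_force: [-1.5, -0.6, 6.8]
width: 0.171
grip_force: 30.0
```

Request:
{"name": "send_rows", "arguments": {"plan": [[[0,0,0,0,0,0,1],[0,0,0,0,0,0,1],[0,0,0,0,0,0,1]]]}}

```text
t: 11.78
tool_pos: [0.6418, 0.1346, 0.058]
tool_rot: [[0.24, 0.971, 0.001], [0.971, -0.24, 0.0], [0.0, 0.001, -1.0]]
wrist_force: [-1.2, -1.3, 5.5]
width: 0.171
grip_force: 30.0
```

The handle is gripped. Swinging along the arc past the first click to 0.52 rad.

Request:
{"name": "send_rows", "arguments": {"plan": [[[-7.5,6.6,0,0,0,0,1],[-15.5,12.6,0,0,0,0,1],[-23.9,18,0,0,0,0,1],[-32.8,22.6,0,0,0,0,1],[-42,26.6,0,0,0,0,1],[-51.5,29.7,0,0,0,0,1],[-56.3,31,0,0,0,0,1],[-56.3,31,0,0,0,0,1]]]}}

```text
t: 12.78
tool_pos: [0.5867, 0.1654, 0.0581]
tool_rot: [[0.24, 0.971, 0.004], [0.971, -0.24, 0.0], [0.001, 0.004, -1.0]]
wrist_force: [4.9, -1.0, 2.3]
width: 0.169
grip_force: 30.0
```

Request:
{"name": "send_rows", "arguments": {"plan": [[[-9.8,2,0,0,0,0,1],[-19.7,3.3,0,0,0,0,1],[-29.7,3.7,0,0,0,0,1],[-34.7,3.6,0,0,0,0,1],[-34.7,3.6,0,0,0,0,1]]]}}

```text
t: 13.4
tool_pos: [0.553, 0.1694, 0.0582]
tool_rot: [[0.24, 0.971, 0.006], [0.971, -0.24, 0.001], [0.003, 0.005, -1.0]]
wrist_force: [7.8, -0.7, -1.3]
width: 0.17
grip_force: 30.0
```

Request:
{"name": "send_rows", "arguments": {"plan": [[[-5,-0.3,0,0,0,0,1],[-10,-0.8,0,0,0,0,1],[-14,-1.3,0,0,0,0,1],[-17.4,-1.9,0,0,0,0,1],[-23.5,-3.1,0,0,0,0,1],[-27.5,-4.1,0,0,0,0,1],[-27.5,-4.1,0,0,0,0,1],[-27.5,-4.1,0,0,0,0,1]]]}}

```text
t: 14.4
tool_pos: [0.526, 0.166, 0.0582]
tool_rot: [[0.24, 0.971, 0.007], [0.971, -0.24, 0.003], [0.004, 0.006, -1.0]]
wrist_force: [9.4, -0.1, -1.4]
width: 0.173
grip_force: 30.0
```

```bash
python3 - <<'E'
from fit import *
s=readout.read_state();print(s["t"],s["tool_pos"],s["wrist_force"],s["grip_force"])
d=s["tool_pos"][:2]-[.5547,.0438];print(np.arctan2(d[1],d[0])-.807,np.hypot(*d))
a=optics.snapshot("side")[160:300,260:400];b=optics.snapshot("top")[140:235,280:390]
cv2.imwrite("pics/f.png",np.hstack([cv2.resize(a,(400,400),interpolation=2),cv2.resize(b,(400,400),interpolation=2)])[:,:,::-1])
E
```

```text
14.4 [0.52600672 0.16599947 0.05818718] [ 9.41857259 -0.13847239 -1.42780456] 30.001760877203196
0.9944253312940873 0.12552296617568284
```

View pics/f.png

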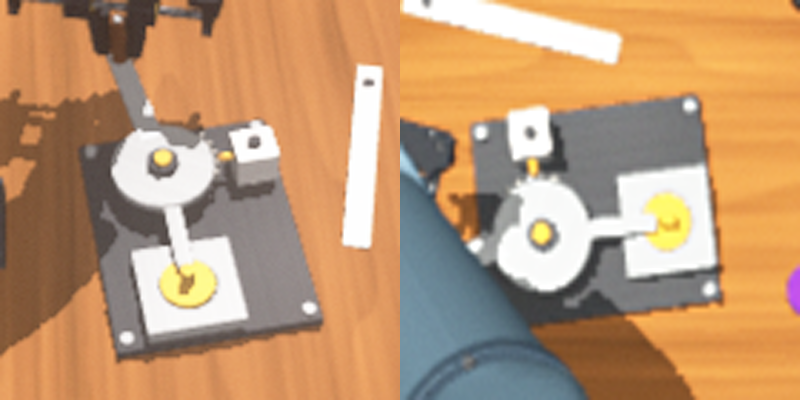

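In both views the finger lies over the seated disc beside its stub. The lever is at about 0.99 rad, mid-window, and held at about 9 N. Handing in.

```bash
python3 -c "
from plant import workorder
print(workorder.close_job())"
```

```text
the job is handed in; nothing more can be done
None
```

The round blank sits fully home in the die cavity, and the lever is held at about 0.99 rad, past the third click and short of the fourth; the job is handed in, but no verdict was returned.

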